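Set out the check weights in order on the staging rail

ROBOT

A 7-joint arm with a two-finger parallel gripper is mounted at the origin on a cart in front of the work surface, level with it; the furniture and walls round the work are solid. World frame = base frame: x ahead of the robot, y to its left, z up, the work surface at z = 0. Lengths are in mm, angles in rad, forces in N, time in s.
With the tool pointing down it reaches from about 350 to 900 mm from the base axis. Payload 19.9 kg.
Tool frame: the origin (TCP) lies midway between the tips of the shut fingers; the grasp point (between the pads) lies 19 mm behind it; z points along the fingers, y is the line along which they close (so a half turn about z gives the same grasp; the last joint's range is limited). The gripper opens to 85 mm and grips with 20 to 120 N. Pads are 22 mm wide; open, the fingers measure 114 mm over their backs; the gripper's body (76 mm by 85 mm) begins 54 mm behind the grasp point. The pads swing forward as they close: fully open they stand 13 mm farther back than shut.
Start: joints at [1.099, 0.417, -0.01, 1.614, 0.005, 1.111, -0.053], TCP at [260.991, -567.877, 231.26] pointing down, gripper open.
Joint ranges: [-2.81, 2.81], [-0.39, 2.02], [-1.27, 1.25], [0.06, 2.57], [-1.19, 4.33], [0.19, 2], [-2.82, 2.82]. Speed limits (rad/s): [1.89, 1.89, 2.39, 2.39, 3.01, 3.01, 3.01].

INTERFACE

Orientations are given as a unit quaternion [x, y, z, w].
In Python, from plant import env gives the robot as it stands.
- The arm moves only by the shell command python3 -m crank 'ROWS' [FORCE]. ROWS is JSON, a list that holds one entry, the list of rows, each a list of 7 numbers: the shift along the tool's x, y, z as a fraction of full scale, then the turn, a rotation vector about the tool's x, y, z as a fraction of full scale, then the opening, from 0 (shut) to 1 (fully open). In form: [[[tx, ty, tz, wx, wy, wz, gripper], ...]]. A call has 1 to 8 rows; each row shifts and turns the commanded pose from where the row before left it, along the tool's axes as they then stand; what a row does not reach is not made up. Full scale, the value 1, is 150 mm for a shift and 5 degrees for a turn. A row lasts 1/12 s, in which the tool goes at most 41.7 mm and 7.16 degrees, less where a joint would pass 70% of its speed; a pose out of reach is approached as far as the arm can. A call with a number of a shift or a turn outside -1 to 1 is refused whole. A call with a gripper value outside its range is refused whole. The fingers move at their own pace and stop on an object; FORCE is the grip in N (left out, the last holds). Time passes only in rows, so rows that do not move let the fingers close. It gives the time, the measured TCP pose, the force, the opening and the grip force at its end, in the units of the state.
- env.observe(): the state, without advancing time (a new reading comes with each control period).
- env.capture(name): name is "scene" or "side" or "wrist"; returns a dict with "img" (384x512x3 uint8, blue, green, red), "fov_y" (degrees; the focal length in pixels is half the picture's height over the tangent of half this angle, whatever the lens; pixels are square), "cx", "cy" (the principal point, pixels), "distortion" ([k1, k2, p1, p2, k3] as OpenCV has them; the pictures are not rectified), "R" (3x3) and "t" (3): a world point X has camera coordinates R X + t; the wrist camera has in their place "hand_eye" (4x4, takes a point from camera to tool coordinates, whose origin is the TCP and whose axes are the flange's). Camera axes: x right, y down, z forward; pixel columns grow to the right and rows downward; lengths in mm; the calibration is good to about 2 mm. A picture is of the moment at which its call begins: read the wrist's pose just before it. There is no depth.
- env.close_job(): hands the job in; it is judged then, once.
The state is a dict: "clock": time; "joint_positions": joint angles; "dq": joint speeds; "joint_efforts": joint torques, N m; "tcp_pos": TCP position; "ee_rot": TCP orientation; "ft_force": force on the tool from outside, world axes, zero at the start; "wrist_torque": the same for the moment, N m; "grip_width": finger opening in mm; "finger_force": force on a finger pad.
Only numpy, scipy, OpenCV 4.12 (cv2) and the standard library are available. Lean on these libraries where they do the work, as an engineer would, in place of code of your own. Each camera call takes 0.05 s, during which the arm holds its last target. There are 200 camera calls.

TASK

Before the balance check, set out the four loose steel knob weights on the staging rail beside the largest one, which already stands in the cup at one end: carry on from it in order of size, the next largest in the cup next to it and so on down to the smallest in the far end cup. Each weight ends standing upright on the felt of its own cup; leave the largest one standing where it is.

Things in the scene. Friction and masses are not known exactly. Their poses are not given: they have to be found in the camera images.
- weight_ref: largest steel knob weight, 48 mm in diameter, 84 mm tall, 1 kg, already standing in the cup at one end of the row; origin at the centre of its underside
- weight_38: polished steel cylindrical knob weight, 38 mm in diameter, 68 mm tall with its knob, about 500 g, standing loose on the worktop; straight body of full diameter up to 46 mm, above it a narrow neck and a knob 24 mm across; origin at the centre of the underside, z up
- weight_28: polished steel cylindrical knob weight, 28 mm in diameter, 50 mm tall with its knob, about 200 g, standing loose on the worktop; straight body of full diameter up to 34 mm, above it a narrow neck and a knob 18 mm across; origin at the centre of the underside, z up
- weight_21: polished steel cylindrical knob weight, 21 mm in diameter, 38 mm tall with its knob, about 100 g, standing loose on the worktop; straight body of full diameter up to 26 mm, above it a narrow neck and a knob 13 mm across; origin at the centre of the underside, z up
- weight_14: polished steel cylindrical knob weight, 14 mm in diameter, 27 mm tall with its knob, about 20 g, standing loose on the worktop; straight body of full diameter up to 18 mm, above it a narrow neck and a knob 9 mm across; origin at the centre of the underside, z up
- cup_ref: the end cup in which the largest weight stands, of the same make as the empty ones; it may be at either end of the row of five. The five cups stand in one straight row, 72 mm from centre to centre, on a fixed aluminium rail 66 mm wide, 384 mm long and 12 mm high; origin at the centre of its underside, y along the row (either way)
- cup_a: one of the four empty round cups (all alike) in the row on the rail: black with a blue felt floor, 59 mm outside; inside 49 mm across at the floor and 53 mm at the rim; fixed. Origin at the centre of its underside, on top of the rail (12 mm above the worktop); felt floor 4 mm above the origin, rim 9.5 mm above it; y along the row, x across it
- cup_b: one of the four empty round cups (all alike) in the row on the rail: black with a blue felt floor, 59 mm outside; inside 49 mm across at the floor and 53 mm at the rim; fixed. Origin at the centre of its underside, on top of the rail (12 mm above the worktop); felt floor 4 mm above the origin, rim 9.5 mm above it; y along the row, x across it
- cup_c: one of the four empty round cups (all alike) in the row on the rail: black with a blue felt floor, 59 mm outside; inside 49 mm across at the floor and 53 mm at the rim; fixed. Origin at the centre of its underside, on top of the rail (12 mm above the worktop); felt floor 4 mm above the origin, rim 9.5 mm above it; y along the row, x across it
- cup_d: one of the four empty round cups (all alike) in the row on the rail: black with a blue felt floor, 59 mm outside; inside 49 mm across at the floor and 53 mm at the rim; fixed. Origin at the centre of its underside, on top of the rail (12 mm above the worktop); felt floor 4 mm above the origin, rim 9.5 mm above it; y along the row, x across it
Not all that is in view belongs to the job. What is shaped like the weight_38 but blue is not meant.

How it is judged:
By the outcome, as a careful person would: the job done as asked, in the order asked, and still so for the second after the job is handed in, with the robot touching nothing.
It also fails if it takes over 86 s, if anything falls off the work surface, if the arm or the gripper's body presses on something with over 40 N, if the wrist force passes 120 N, or if a joint passes its speed limit or range.

## Working session

There is one attempt and no reset: what is moved stays moved. The work goes in short steps, Python scripts to look and compute and a shell command to move; the robot and the scene stay as the last step left them, time stands still between calls to the robot, and variables do not carry over. Pictures are saved under pics/ and viewed, at most 14 in all, crops included, and the job is handed in when it is done.

```bash
mkdir -p pics; ls
python3 - <<'E'
from plant import env
import cv2,json
s=env.observe();print({k:(v if not hasattr(v,'tolist') else v.tolist()) for k,v in s.items()})
for n in ["scene","side","wrist"]:
    c=env.capture(n);cv2.imwrite(f"pics/{n}0.png",c["img"])
    print(n,{k:(v.tolist() if hasattr(v,'tolist') else v) for k,v in c.items() if k!="img"})
E
```

```text
pics
{'clock': 0.0, 'joint_positions': [1.0985038636423414, 0.4179744274889065, -0.010290657755033638, 1.614240929503996, 0.00467249108410537, 1.1106994539087482, -0.05302374058597569], 'dq': [-0.0009236380264500398, 0.0016179403171422905, -0.001310509719557053, 0.0018717617820540287, 0.0007598408018239783, 0.0005594918777796435, -0.001443243059217509], 'joint_efforts': [-0.0016857801529113203, -86.44474983215332, 0.6782605871558189, -43.49103927612305, 0.019017310696654022, 0.007384050695691258, -1.0740427853761503e-05], 'tcp_pos': [260.82329521985946, -567.5537618447294, 230.63198156498444], 'ee_rot': [0.9768957155043219, 0.21371555792968058, -0.00017544662625736438, -0.0006249372653722965], 'ft_force': [-0.0837267995633719, -0.6634444769058163, 0.484478556929391], 'wrist_torque': [0.022510720045541624, 0.01603074903241572, 0.04002245111581929], 'finger_force': 0.0, 'grip_width': 85.6741757437409}
scene {'fov_y': 52.42001705843962, 'cx': 256.88963223603065, 'cy': 195.19351590208456, 'distortion': [-0.09407869286731527, 0.0, 0.0, 0.0, 0.0], 'R': [[-0.6743553252040783, -0.73835629004
[... 382 characters left out ...]
4833823811178, -0.06630695597528348, -0.025105566371165823], [-0.049311911421172056, -0.3943839462994191, -0.9176217294142981], [0.05094347127469503, 0.916550429867658, -0.3966611554512184]], 't': [-484.8079708310204, 111.94150399444517, 869.5822977850817]}
wrist {'fov_y': 59.041041228805476, 'cx': 254.09447594803189, 'cy': 191.14375649094052, 'distortion': [-0.06646095220872422, 0.0, 0.0, 0.0, 0.0], 'hand_eye': [[-0.0008300686988150901, -0.9520490555201943, -0.3059442871979451, 77.993236666565], [0.9999996034920491, -0.0008889312929776284, 5.307446124951323e-05, 0.24883625542670984], [-0.0003224929415030412, -0.305944121833154, 0.952049415899217, -142.60599690212254], [0.0, 0.0, 0.0, 1.0]]}
```

View pics/scene0.png

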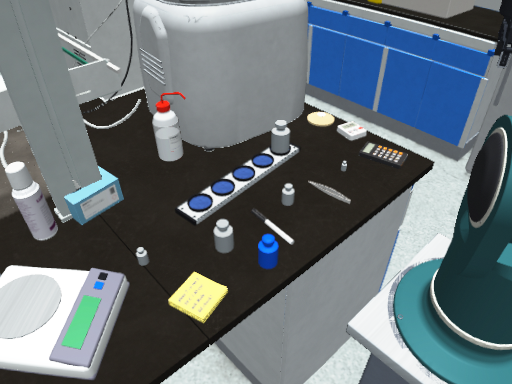

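View pics/side0.png

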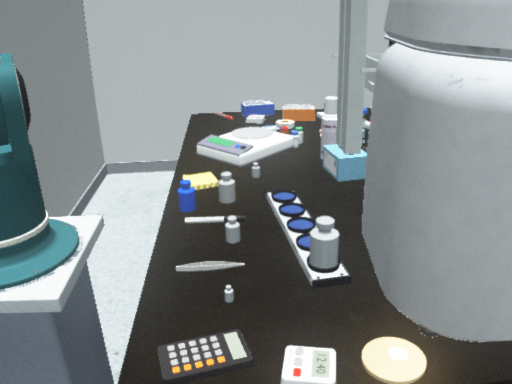

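The scene view shows the row running from the reference weight at (280,140) to the far cup at (200,202). The loose weights are 38 at (223,236), 28 at (288,195), 21 at (142,256) and 14 at (344,166), and the blue decoy is at (268,252). In the side view they are at (227,188), (233,230), (256,171) and (229,294).

```bash
cat > h.py <<'E'
import numpy as np,cv2
from plant import env
from scipy.spatial.transform import Rotation as Ro
def ray(c,px,pose=None):
    f=c["img"].shape[0]/2/np.tan(np.radians(c["fov_y"])/2)
    K=np.array([[f,0,c["cx"]],[0,f,c["cy"]],[0,0,1]])
    u=cv2.undistortPoints(np.array([[px]],float),K,np.array(c["distortion"]))[0,0]
    d=np.array([u[0],u[1],1.])
    if pose is None:
        R=np.array(c["R"]);o=-R.T@np.array(c["t"]);d=R.T@d
    else:
        p,q=pose;A=Ro.from_quat(q).as_matrix();H=np.array(c["hand_eye"])
        o=A@H[:3,3]+p;d=A@H[:3,:3]@d
    return o,d/np.linalg.norm(d)
def plane(r,z): o,d=r;return o+d*(z-o[2])/d[2]
def tri(r1,r2):
    A=np.stack([r1[1],-r2[1]],1);s=np.linalg.lstsq(A,r2[0]-r1[0],rcond=None)[0]
    a=r1[0]+s[0]*r1[1];b=r2[0]+s[1]*r2[1];return (a+b)/2,np.linalg.norm(a-b)
def blobs(m,amin=15):
    n,l,st,ce=cv2.connectedComponentsWithStats(m.astype(np.uint8));return [(st[i],ce[i]) for i in range(1,n) if st[i,4]>=amin]
def near(m,px,r=12):
    b=[x for x in blobs(m) if np.hypot(*(x[1]-px))<r];return max(b,key=lambda x:x[0][4])
E
python3 - <<'E'
from h import *
S=env.capture("scene");D=env.capture("side")
W={"38":((223,236),(227,188)),"28":((288,195),(233,230)),"21":((142,256),(256,171)),"14":((344,166),(229,294))}
hs={"38":68,"28":50,"21":38,"14":27}
for k,(a,b) in W.items():
    r=[]
    for c,p in((S,a),(D,b)):
        m=c["img"].max(2)>75
        s,ce=near(m,p);print(k,s.tolist(),ce.round(1));r.append(ray(c,ce))
    x,g=tri(*r);print(k,x.round(1),g.round(1), [plane(q,hs[k]*.47).round(1) for q in r])
P=[]
for c in(S,D):
    h=cv2.cvtColor(c["img"],cv2.COLOR_BGR2HSV);m=(h[...,0]>100)&(h[...,0]<130)&(h[...,1]>120)&(h[...,2]>40)
    for s,ce in blobs(m,40):print("blue",s.tolist(),ce.round(1),plane(ray(c,ce),16).round(1))
E
```

```text
38 [213, 218, 20, 35, 560] [223.1 235.7]Traceback (most recent call last):
  File "<stdin>", line 9, in <module>
  File "h.py", line 22, in near
    b=[x for x in blobs(m) if np.hypot(*(x[1]-px))<r];return max(b,key=lambda x:x[0][4])
                                                             ~~~^^^^^^^^^^^^^^^^^^^^^^^^
ValueError: max() iterable argument is empty
```

Run:
```python
from h import *
S=env.capture("scene");D=env.capture("side")
W={"38":((223,236),(227,188)),"28":((288,195),(233,230)),"21":((142,256),(256,171)),"14":((344,166),(229,294)),"ref":((280,140),(323,245))}
hs={"38":68,"28":50,"21":38,"14":27,"ref":116}
for k,(a,b) in W.items():
    r=[]
    for c,p in((S,a),(D,b)):
        h=cv2.cvtColor(c["img"],cv2.COLOR_BGR2HSV)
        m=(h[...,2]>75)&(h[...,1]<70)
        try: s,ce=near(m,p)
        except ValueError: print(k,"none");continue
        print(k,s.tolist(),ce.round(1));r.append(ray(c,ce))
    if len(r)==2: x,g=tri(*r);print(k,x.round(1),g.round(1))
    print([plane(q,hs[k]*.47).round(1) for q in r])
for c in(S,D):
    h=cv2.cvtColor(c["img"],cv2.COLOR_BGR2HSV);m=(h[...,0]>100)&(h[...,0]<130)&(h[...,1]>120)&(h[...,2]>40)
    for s,ce in blobs(m,40):print("blue",s.tolist(),ce.round(1),plane(ray(c,ce),16).round(1))
```

```text
38 [213, 218, 20, 35, 560] [223.1 235.7]
38 none
[array([427.7, 202.6,  32. ])]
28 [282, 183, 13, 23, 248] [287.7 194.3]
28 none
[array([437.3,   9.7,  23.5])]
21 [135, 247, 14, 19, 180] [141.7 255.8]
21 none
[array([503.6, 345.4,  17.9])]
14 [341, 160, 6, 11, 54] [343.6 165.4]
14 [224, 284, 10, 19, 156] [228.6 293.3]
14 [ 429.4 -186.    12.9] 0.6
[array([ 429.3, -186.3,   12.7]), array([ 429.7, -185.5,   12.7])]
ref none
ref [266, 191, 84, 95, 2619] [313.4 244.4]
[array([ 572.6, -121.3,   54.5])]
blue [307, 1, 188, 145, 14716] [396.3  71.2] [ 672.3 -828.7   16. ]
blue [253, 155, 20, 11, 175] [262.3 159.9] [584.1 -49.   16. ]
blue [233, 167, 21, 12, 199] [243.1 172.7] [575.8  22.9  16. ]
blue [212, 181, 22, 13, 224] [222.5 186.8] [566.8  94.8  16. ]
blue [189, 195, 23, 15, 261] [199.8 202. ] [558.5 166.3  16. ]
blue [258, 233, 21, 37, 633] [267.6 251.5] [348.1 156.8  16. ]
blue [93, 281, 11, 9, 63] [ 98.2 284.9] [497.3 441.   16. ]
blue [242, 105, 32, 12, 281] [258.1 109.8] [ 559.1 1038.4   16. ]
blue [177, 180, 19, 32, 468] [186.2 196.5] [336.8 196.2  16. ]
blue [273, 192, 22, 8, 130] [283.6 195.7] [558.  173.6  16. ]
blue [280, 205, 24, 9, 158] [291.4 208.8] [566.2 102.2  16. ]
blue [288, 219, 26, 11, 198] [300.6 223.9] [574.8  30.1  16. ]
blue [298, 236, 12, 11, 96] [303.9 241.1] [570.4 -39.7  16. ]
```

```bash
cat >> h.py <<'E'
def go(x,y,z,yaw=96.8):
    s=env.observe();A=Ro.from_quat(s["ee_rot"]).as_matrix();p=np.array(s["tcp_pos"])
    d=A.T@(np.array([x,y,z])-p)
    T=np.stack([[np.cos(np.radians(yaw)),np.sin(np.radians(yaw)),0],[np.sin(np.radians(yaw)),-np.cos(np.radians(yaw)),0],[0,0,-1]],1)
    w=np.degrees(Ro.from_matrix(A.T@T).as_rotvec())
    print("t",round(s["clock"],2),"p",p.round(1),"d units",(d/150).round(3),"w units",(w/5).round(2),"F",np.round(s["ft_force"],1),"grip",round(s["grip_width"],1))
E
python3 -m crank '[[[0,0,0,0,0,-1,1],[0,0,0,0,0,-1,1],[0,0,0,0,0,-1,1],[0,0,0,0,0,-1,1],[0,0,0,0,0,-1,1],[0,0,0,0,0,-1,1],[0,0,0,0,0,-1,1],[0,0,0,0,0,-1,1]]]' 40
python3 -m crank '[[[0,0,0,0,0,-1,1],[0,0,0,0,0,-1,1],[0,0,0,0,0,-1,1],[0,0,0,0,0,-1,1],[0,0,0,0,0,-1,1],[0,0,0,0,0,-1,1],[0,0,0,0,0,-0.42,1]]]'
python3 -m crank '[[[0.2,0.12,0,0,0,0,1],[0.2,0.12,0,0,0,0,1],[0.2,0.12,0,0,0,0,1],[0.2,0.12,0,0,0,0,1]]]'
python3 -c "from h import *;go(429.5,-186,170)"
```

```text
clock: 1.02
tcp_pos: [261.0, -567.9, 231.2]
ee_rot: [0.844, 0.537, -0.0, -0.0]
ft_force: [-0.4, 0.5, -0.1]
grip_width: 85.3
finger_force: 0.0
clock: 1.6
tcp_pos: [260.9, -567.9, 231.2]
ee_rot: [0.662, 0.749, 0.0, -0.0]
ft_force: [0.8, -0.5, 1.2]
grip_width: 85.3
finger_force: 0.0
clock: 1.93
tcp_pos: [318.6, -438.7, 231.2]
ee_rot: [0.664, 0.748, -0.0, -0.0]
ft_force: [2.3, -0.8, 0.7]
grip_width: 85.4
finger_force: 0.0
t 1.93 p [ 318.6 -438.7  231.2] d units [1.586 0.933 0.408] w units [-0.   -0.   -0.01] F [ 2.3 -0.8  0.7] grip 85.4
```

```bash
python3 -m crank '[[[0.2,0.117,0.05,0,0,0,1],[0.2,0.117,0.05,0,0,0,1],[0.2,0.117,0.05,0,0,0,1],[0.2,0.117,0.05,0,0,0,1],[0.2,0.117,0.05,0,0,0,1],[0.2,0.117,0.05,0,0,0,1],[0.2,0.117,0.05,0,0,0,1],[0.1,0.06,0.04,0,0,0,1]]]'
python3 -m crank '[[[0,0,0,0,0,0,1],[0,0,0,0,0,0,1]]]'
python3 - <<'E'
from h import *
go(429.5,-186,60)
s=env.observe();c=env.capture("wrist");cv2.imwrite("pics/w1.png",c["img"])
pose=(np.array(s["tcp_pos"]),s["ee_rot"])
h=cv2.cvtColor(c["img"],cv2.COLOR_BGR2HSV);m=(h[...,2]>75)&(h[...,1]<70)
for st,ce in blobs(m,100):print(st.tolist(),ce.round(1),plane(ray(c,ce,pose),13).round(1))
E
```

```text
clock: 2.6
tcp_pos: [423.8, -197.5, 172.6]
ee_rot: [0.663, 0.749, 0.0, 0.0]
ft_force: [1.2, 0.5, 0.2]
grip_width: 85.3
finger_force: 0.0
clock: 2.77
tcp_pos: [422.9, -200.4, 172.6]
ee_rot: [0.663, 0.748, -0.0, -0.0]
ft_force: [0.1, -1.6, 0.3]
grip_width: 85.2
finger_force: 0.0
t 2.77 p [ 422.9 -200.4  172.6] d units [0.09  0.056 0.751] w units [-0.   -0.    0.02] F [ 0.1 -1.6  0.3] grip 85.2
[0, 0, 115, 327, 35475] [ 55.3 155.9] [ 237.5 -207.4   13. ]
[405, 0, 107, 154, 9955] [456.6  95.9] [ 591.9 -110.4   13. ]
[168, 29, 144, 21, 1242] [238.   39.6] [395.8 -90.1  13. ]
[255, 149, 17, 19, 266] [262.9 158.2] [ 429.  -187.3   13. ]
[484, 197, 28, 134, 2509] [500.2 270.5] [ 694.4 -276.2   13. ]
[156, 244, 112, 63, 4625] [211.1 273. ] [ 391.7 -311.9   13. ]
[102, 253, 46, 77, 932] [123.3 286. ] [ 301.2 -339.4   13. ]
[361, 253, 46, 77, 927] [385. 286.] [ 573.2 -306.7   13. ]
[139, 281, 225, 97, 9329] [269.8 337.6] [ 462.2 -386.    13. ]
[410, 283, 57, 41, 1384] [441.9 301. ] [ 641.  -319.1   13. ]
[19, 343, 71, 41, 2029] [ 56.1 366.4] [ 217.6 -464.3   13. ]
[419, 343, 72, 41, 2027] [452.1 366.5] [ 684.  -408.3   13. ]
```

View pics/w1.png

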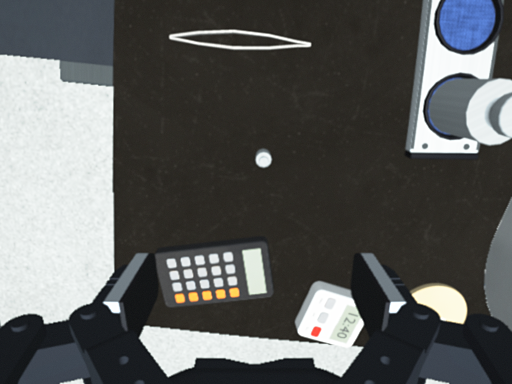

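The wrist view shows weight_14 at pixel (263,158), which agrees with the scene estimate. I'll place from largest to smallest, and look at the cups from above on the way to 38.

```bash
python3 -m crank '[[[0.25,0.07,-0.06,0,0,0,1],[0.25,0.07,-0.06,0,0,0,1],[0.25,0.07,-0.06,0,0,0,1],[0.25,0.07,-0.06,0,0,0,1],[0.25,0.07,-0.06,0,0,0,1],[0.25,0.07,-0.06,0,0,0,1],[0.25,0.07,-0.06,0,0,0,1],[0,0,0,0,0,0,1]]]'
python3 -m crank '[[[0,0,0,0,0,0,1],[0,0,0,0,0,0,1]]]'
cat >> h.py <<'E'
def wrist(name):
    s=env.observe();c=env.capture("wrist");cv2.imwrite(f"pics/{name}.png",c["img"])
    return c,(np.array(s["tcp_pos"]),s["ee_rot"])
def cups(c,pose):
    h=cv2.cvtColor(c["img"],cv2.COLOR_BGR2HSV);m=(h[...,0]>100)&(h[...,0]<130)&(h[...,1]>120)&(h[...,2]>40)
    for st,ce in blobs(m,500):
        cn=max(cv2.findContours((m*255).astype(np.uint8)[st[1]:st[1]+st[3],st[0]:st[0]+st[2]],0,1)[0],key=len).reshape(-1,2)+st[:2]
        P=np.array([plane(ray(c,q,pose),16)[:2] for q in cn.astype(float)]).astype(np.float32)
        o,r=cv2.minEnclosingCircle(P)
        print("blue",st.tolist(),plane(ray(c,ce,pose),16)[:2].round(1),"circ",np.round(o,1),round(r,1))
E
python3 - <<'E'
from h import *
go(427.7,202.6,120)
c,pose=wrist("w2");cups(c,pose)
h=cv2.cvtColor(c["img"],cv2.COLOR_BGR2HSV);m=(h[...,2]>75)&(h[...,1]<70)
for st,ce in blobs(m,100):print(st.tolist(),ce.round(1),plane(ray(c,ce,pose),24).round(1))
E
```

```text
clock: 3.48
tcp_pos: [465.9, 74.0, 238.1]
ee_rot: [0.662, 0.75, 0.002, 0.001]
ft_force: [-0.4, -0.4, 0.3]
grip_width: 85.6
finger_force: 0.0
clock: 3.65
tcp_pos: [464.8, 66.8, 235.7]
ee_rot: [0.665, 0.747, -0.0, 0.0]
ft_force: [-0.4, -0.5, -1.0]
grip_width: 85.3
finger_force: 0.0
t 3.65 p [464.8  66.8 235.7] d units [ 0.928 -0.14   0.771] w units [-0.    0.   -0.02] F [-0.4 -0.5 -1. ] grip 85.3
blue [111, 25, 54, 46, 1902] [334.9 165.2] circ [334.8 164.3] 27.7
blue [331, 47, 49, 52, 1974] [556.7 167.2] circ [557.  166.8] 25.4
blue [327, 119, 47, 47, 1705] [565.1  95.6] circ [565.4  95.1] 25.5
blue [323, 185, 44, 42, 1439] [573.5  23.9] circ [573.8  23.3] 25.5
blue [319, 243, 40, 37, 1104] [580. -48.] circ [581.9 -48.2] 25.5
[0, 0, 104, 328, 31448] [ 48.8 158.6] [241.5  42.   24. ]
[211, 0, 44, 43, 1565] [233.1  19.1] [428.6 200.7  24. ]
[306, 28, 101, 342, 12000] [344.7 204. ] [570.8  27.7  24. ]
[141, 111, 79, 24, 936] [179.4 122.7] [383.   96.1  24. ]
[502, 146, 10, 41, 292] [507.4 166.4] [746.3  92.6  24. ]
[211, 191, 28, 34, 749] [225.  207.5] [438.6   8.2  24. ]
[411, 204, 101, 127, 8391] [471.  270.4] [745.8 -39.9  24. ]
[102, 253, 46, 77, 938] [123.3 286.1] [ 323.3 -109.3   24. ]
[156, 263, 80, 16, 841] [190.7 270.4] [404.9 -76.6  24. ]
[200, 329, 12, 21, 199] [205.7 339. ] [ 429.6 -176.8   24. ]
[19, 343, 71, 41, 2044] [ 56.1 366.4] [ 224.7 -255.4   24. ]
[420, 343, 71, 41, 2051] [452.1 366.5] [ 771.9 -191.7   24. ]
```

View pics/w2.png

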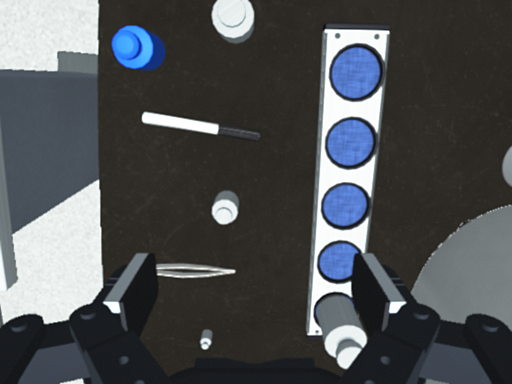

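The wrist view shows four empty cups at (356,72), (350,143), (344,206) and (339,261), with the reference weight below them. weight_28 is at (225,207) and weight_38 at the top at (233,19). The cups match my earlier fit to within about 1.5 mm. Next is weight_38.

```bash
python3 -m crank '[[[0.155,-0.023,0.085,0,0,0,1],[0.155,-0.023,0.085,0,0,0,1],[0.155,-0.023,0.085,0,0,0,1],[0.155,-0.023,0.085,0,0,0,1],[0.155,-0.023,0.085,0,0,0,1],[0.155,-0.023,0.085,0,0,0,1],[0,0,0,0,0,0,1],[0,0,0,0,0,0,1]]]'
python3 - <<'E'
from h import *
c,pose=wrist("w3")
h=cv2.cvtColor(c["img"],cv2.COLOR_BGR2HSV);m=(h[...,2]>75)&(h[...,1]<70)
for st,ce in blobs(m,300):print(st.tolist(),ce.round(1),plane(ray(c,ce,pose),34).round(1))
go(427.9,202,22)
E
```

```text
clock: 4.37
tcp_pos: [427.3, 203.6, 158.6]
ee_rot: [0.664, 0.748, -0.001, -0.0]
ft_force: [0.3, -0.0, -0.1]
grip_width: 85.8
finger_force: 0.0
[0, 0, 103, 327, 20842] [ 48.5 112. ] [258.2 242.   34. ]
[358, 0, 37, 31, 875] [375.9  14.1] [499.7 340.2  34. ]
[180, 34, 63, 46, 1175] [215.1  58.3] [386.8 295.2  34. ]
[233, 156, 49, 59, 2205] [256.7 185.3] [429.3 201.   34. ]
[334, 183, 95, 195, 5398] [375.3 257.8] [542.6 146.3  34. ]
[39, 244, 67, 80, 2286] [ 77.8 289.3] [274.6  80.   34. ]
[103, 253, 45, 61, 813] [123.4 283.2] [318.3  92.8  34. ]
[155, 262, 82, 24, 976] [195.5 273.8] [384.3 111.4  34. ]
[231, 335, 26, 30, 638] [244.2 349.5] [437.3  30.7  34. ]
t 4.42 p [427.9 203.  159. ] d units [-0.006  0.     0.913] w units [-0.01  0.   -0.02] F [-0.3 -0.6 -1.6] grip 85.8
```

View pics/w3.png

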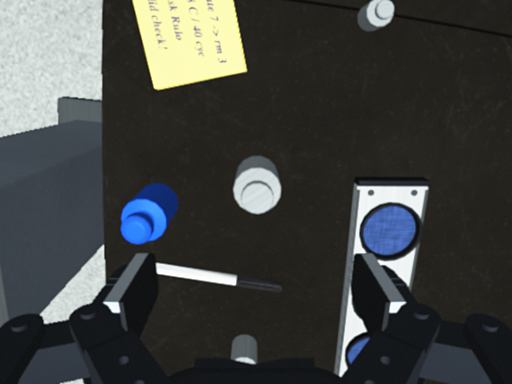

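weight_38 is centred between the fingers at (257,185), with the blue decoy clear at (145,220). Descending and gripping.

```bash
python3 -m crank '[[[0,0,0.2,0,0,0,1],[0,0,0.2,0,0,0,1],[0,0,0.2,0,0,0,1],[0,0,0.2,0,0,0,1],[0,0,0.13,0,0,0,1],[0,0,0.06,0,0,0,1],[0,0,0,0,0,0,1],[0,0,0,0,0,0,0.5]]]' 60
python3 -m crank '[[[0,0,0,0,0,0,0.35],[0,0,0,0,0,0,0.2],[0,0,0,0,0,0,0.2],[0,0,0,0,0,0,0.2],[0,0,0,0,0,0,0.2],[0,0,0,0,0,0,0.2],[0,0,0,0,0,0,0.2]]]' 60
python3 -c "from h import *;go(427.9,202,160)"
```

```text
clock: 5.08
tcp_pos: [428.3, 203.7, 11.5]
ee_rot: [0.664, 0.747, 0.0, 0.0]
ft_force: [-0.1, 1.0, 1.3]
grip_width: 75.3
finger_force: 0.0
clock: 5.67
tcp_pos: [428.5, 204.3, 12.0]
ee_rot: [0.664, 0.748, 0.001, 0.001]
ft_force: [-2.1, -2.9, 18.8]
grip_width: 36.9
finger_force: 58.0
t 5.67 p [428.5 204.3  12. ] d units [-0.015 -0.004 -0.987] w units [ 0.02  0.   -0.01] F [-2.1 -2.9 18.8] grip 36.9
```

```bash
python3 -m crank '[[[0,0,-0.05,0,0,0,0.2],[0,0,-0.15,0,0,0,0.2],[0,0,-0.2,0,0,0,0.2],[0,0,-0.2,0,0,0,0.2],[0,0,-0.15,0,0,0,0.2],[0,0,-0.05,0,0,0,0.2],[0,0,0,0,0,0,0.2]]]'
python3 -c "from h import *;go(582.4,-47.5,132)"
```

```text
clock: 6.25
tcp_pos: [428.3, 204.2, 132.3]
ee_rot: [0.664, 0.748, 0.001, 0.001]
ft_force: [1.2, 0.8, -4.9]
grip_width: 36.8
finger_force: 61.7
t 6.25 p [428.3 204.2 132.3] d units [-1.787  0.823  0.004] w units [ 0.03  0.   -0.01] F [ 1.2  0.8 -4.9] grip 36.8
```

```bash
python3 -m crank '[[[-0.1,0.05,0,0,0,0,0.2],[-0.18,0.08,0,0,0,0,0.2],[-0.2,0.09,0,0,0,0,0.2],[-0.2,0.09,0,0,0,0,0.2],[-0.2,0.09,0,0,0,0,0.2],[-0.2,0.09,0,0,0,0,0.2],[-0.2,0.09,0,0,0,0,0.2],[-0.2,0.09,0,0,0,0,0.2]]]'
python3 -m crank '[[[-0.18,0.08,0,0,0,0,0.2],[-0.09,0.05,0,0,0,0,0.2],[-0.03,0.02,0,0,0,0,0.2],[0,0,0,0,0,0,0.2],[0,0,0,0,0,0,0.2]]]'
python3 - <<'E'
from h import *
go(582.4,-47.5,45)
c,pose=wrist("w4");cups(c,pose)
E
```

```text
clock: 6.92
tcp_pos: [553.3, -6.1, 128.7]
ee_rot: [0.664, 0.748, -0.001, -0.001]
ft_force: [0.9, 0.8, -5.0]
grip_width: 36.6
finger_force: 61.7
clock: 7.33
tcp_pos: [580.4, -45.2, 129.6]
ee_rot: [0.664, 0.748, -0.0, -0.001]
ft_force: [0.0, 0.6, -5.8]
grip_width: 36.6
finger_force: 61.7
t 7.33 p [580.4 -45.2 129.6] d units [-0.017  0.013  0.564] w units [-0.02 -0.01  0.01] F [ 0.   0.6 -5.8] grip 36.6
blue [223, 0, 68, 26, 1289] [566.9  80.8] circ [565.8  86.3] 23.0
blue [223, 59, 68, 71, 3747] [573.4  24.8] circ [573.5  24.1] 25.1
blue [225, 158, 64, 60, 3017] [581.7 -46.7] circ [581.9 -47.5] 25.3
```

View pics/w4.png

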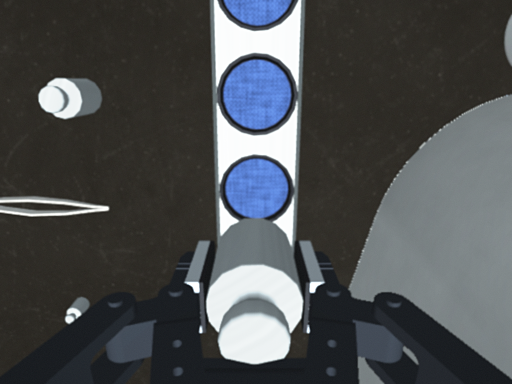

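Run:
```python
from h import *
s=env.observe();c=env.capture("wrist");pose=(np.array(s["tcp_pos"]),s["ee_rot"]);p=pose[0]
b=p[2]-12
print(p,"knob",plane(ray(c,(254,331),pose),b+68)-p, "bottom far edge",plane(ray(c,(256,219),pose),b)-p,"shoulder far",plane(ray(c,(255,323),pose),b+46)-p)
```

```text
[580.44380862 -44.90535253 130.00335775] knob [-0.77987949  3.98695784 56.        ] bottom far edge [ -1.07231021  13.86106652 -12.        ] shoulder far [  1.34288506 -10.75062511  34.        ]
```

Run:
```python
import cv2
i=cv2.imread("pics/w4.png")[200:384,180:330];cv2.imwrite("pics/w4c.png",cv2.resize(i,None,fx=3.2,fy=3.2,interpolation=2))
```

```text
(no output)
```

View pics/w4c.png

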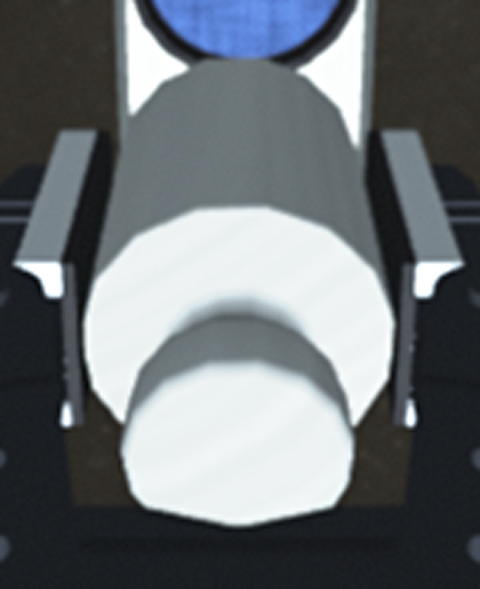

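Run:
```python
from h import *
s=env.observe();c=env.capture("wrist");pose=(np.array(s["tcp_pos"]),s["ee_rot"]);p=pose[0];A=Ro.from_quat(pose[1]).as_matrix()
b=p[2]-12
for n,q,h in(("knob",(254.4,338.4),68),("shoulder far(-19)",(254.4,264),46),("bottom far(-19)",(255,218.8),0)): print(n,(A.T@(plane(ray(c,q,pose),b+h)-p)).round(1))
```

```text
knob [  1.2  -0.2 -56. ]
shoulder far(-19) [ 15.3  -0.2 -34. ]
bottom far(-19) [14.   0.1 12. ]
```

```bash
python3 -m crank '[[[0,0.01,0.05,0,0,0,0.2],[0,0,0.12,0,0,0,0.2],[0,0,0.15,0,0,0,0.2],[0,0,0.15,0,0,0,0.2],[0,0,0.1,0,0,0,0.2],[0,0,0.05,0,0,0,0.2],[0,0,0.03,0,0,0,0.2],[0,0,0,0,0,0,0.2]]]'
python3 - <<'E'
from h import *
go(581.8,-44.5,28)
import os
c=env.capture("side");i=c["img"][150:300,230:390];cv2.imwrite("pics/s1.png",cv2.resize(i,None,fx=3,fy=3,interpolation=2))
E
```

```text
clock: 8.15
tcp_pos: [582.6, -45.9, 32.8]
ee_rot: [0.664, 0.748, -0.0, -0.0]
ft_force: [0.2, -0.2, -5.0]
grip_width: 36.6
finger_force: 61.7
t 8.15 p [582.6 -45.9  32.8] d units [ 0.01  -0.004  0.032] w units [-0.01 -0.    0.  ] F [ 0.2 -0.2 -5. ] grip 36.6
```

View pics/s1.png

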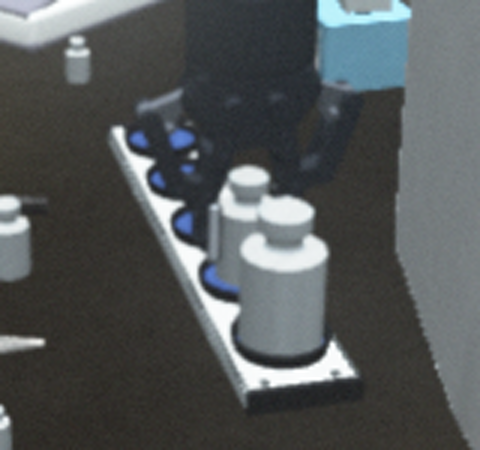

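The side view shows the 38 upright, just above the felt in the cup next to the reference. I'll lower it and release.

```bash
python3 -m crank '[[[0.01,-0.003,0.015,0,0,0,0.2],[0,0,0.01,0,0,0,0.2],[0,0,0.006,0,0,0,0.2],[0,0,0,0,0,0,0.2],[0,0,0,0,0,0,0.2]]]'
python3 -c "from h import *;go(581.8,-44.5,28)"
```

```text
clock: 8.62
tcp_pos: [582.2, -44.9, 28.8]
ee_rot: [0.664, 0.748, 0.0, 0.0]
ft_force: [-0.2, 0.7, -5.7]
grip_width: 36.7
finger_force: 61.7
t 8.62 p [582.2 -44.9  28.8] d units [ 0.003 -0.003  0.006] w units [ 0.    0.   -0.01] F [-0.2  0.7 -5.7] grip 36.7
```

```bash
python3 -m crank '[[[0,0,0.007,0,0,0,0.2],[0,0,0,0,0,0,0.2],[0,0,0,0,0,0,0.2]]]'
python3 -c "from h import *;go(581.8,-44.5,28)"
```

```text
clock: 8.87
tcp_pos: [582.4, -44.8, 28.1]
ee_rot: [0.664, 0.748, 0.0, 0.0]
ft_force: [-4.0, -0.9, 4.7]
grip_width: 36.4
finger_force: 62.9
t 8.87 p [582.4 -44.8  28.1] d units [ 0.003 -0.004  0.001] w units [ 0.  0. -0.] F [-4.  -0.9  4.7] grip 36.4
```

```bash
python3 -m crank '[[[0,0,0,0,0,0,0.6],[0,0,0,0,0,0,0.65],[0,0,0,0,0,0,0.7],[0,0,-0.05,0,0,0,0.7],[0,0,-0.15,0,0,0,0.7],[0,0,-0.25,0,0,0,0.7],[0,0,-0.25,0,0,0,0.7],[0,0,-0.25,0,0,0,0.7]]]'
python3 -m crank '[[[0.06,-0.13,0,0,0,0,0.7],[0.09,-0.18,0,0,0,0,0.7],[0.1,-0.2,0,0,0,0,0.7],[0.1,-0.2,0,0,0,0,0.7],[0.08,-0.15,0,0,0,0,0.7],[0.03,-0.05,0,0,0,0,0.7],[0,0,0,0,0,0,0.7],[0,0,0,0,0,0,0.7]]]'
python3 - <<'E'
from h import *
c,pose=wrist("w5");go(438,9,10)
h=cv2.cvtColor(c["img"],cv2.COLOR_BGR2HSV);m=(h[...,2]>75)&(h[...,1]<70)
for st,ce in blobs(m,300):print(st.tolist(),ce.round(1),plane(ray(c,ce,pose),24).round(1))
E
```

```text
clock: 9.53
tcp_pos: [581.8, -44.5, 172.2]
ee_rot: [0.664, 0.748, 0.0, -0.0]
ft_force: [0.6, 0.3, -0.3]
grip_width: 59.8
finger_force: 0.0
clock: 10.2
tcp_pos: [439.2, 7.4, 170.8]
ee_rot: [0.664, 0.748, 0.0, 0.001]
ft_force: [0.5, 0.6, 0.1]
grip_width: 59.9
finger_force: 0.0
t 10.25 p [439.5   7.3 170.6] d units [ 0.013 -0.01   1.07 ] w units [ 0.01  0.   -0.01] F [-0.5 -0.3  0.1] grip 59.6
[0, 0, 101, 362, 31038] [ 45.8 163.8] [252.3  -4.   24. ]
[353, 0, 105, 299, 12424] [398.  158.7] [563.2  36.9  24. ]
[149, 51, 98, 30, 1490] [197.1  65.4] [382.5  93.   24. ]
[237, 154, 34, 40, 1055] [253.9 174. ] [438.8   8.   24. ]
[460, 227, 52, 139, 3851] [493.8 300.8] [705.9 -98.8  24. ]
[142, 244, 40, 76, 1025] [162.8 270.5] [361.7 -99.1  24. ]
[327, 244, 34, 76, 827] [343.4 275.1] [538.3 -83.6  24. ]
[188, 247, 75, 19, 852] [219.9 256.2] [415.9 -76.7  24. ]
[376, 286, 36, 22, 385] [394.4 296.2] [ 595.8 -102.6   24. ]
[58, 327, 70, 44, 1814] [ 98.2 350. ] [ 292.8 -209.1   24. ]
[381, 327, 68, 50, 1855] [409.3 350.6] [ 631.4 -170.3   24. ]
```

View pics/w5.png

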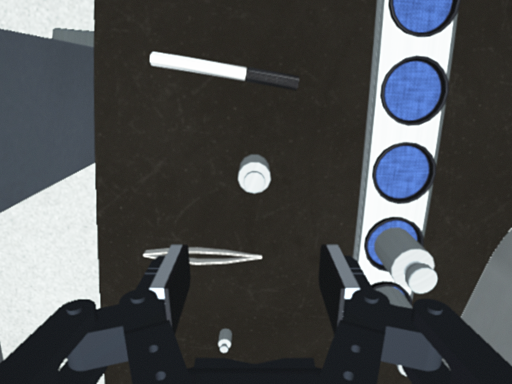

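weight_28 is between the fingers at (254,174), and weight_38 stands in its cup. Picking up 28.

```bash
python3 -m crank '[[[0.007,-0.007,0.2,0,0,0,0.7],[0,0,0.25,0,0,0,0.7],[0,0,0.25,0,0,0,0.7],[0,0,0.2,0,0,0,0.7],[0,0,0.13,0,0,0,0.7],[0,0,0.05,0,0,0,0.7],[0,0,0,0,0,0,0.7],[0,0,0,0,0,0,0.4]]]' 40
python3 -m crank '[[[0,0,0,0,0,0,0.3],[0,0,0,0,0,0,0.2],[0,0,0,0,0,0,0.1],[0,0,0,0,0,0,0.1],[0,0,0,0,0,0,0.1],[0,0,0,0,0,0,0.1],[0,0,0,0,0,0,0.1]]]' 40
python3 -c "from h import *;go(438.3,8.5,140)"
```

```text
clock: 10.92
tcp_pos: [438.1, 8.7, 8.5]
ee_rot: [0.664, 0.748, 0.0, -0.0]
ft_force: [0.3, -0.3, 0.2]
grip_width: 49.1
finger_force: 0.0
clock: 11.5
tcp_pos: [438.3, 8.3, 9.4]
ee_rot: [0.664, 0.748, 0.001, 0.001]
ft_force: [-0.5, -0.4, 7.5]
grip_width: 26.3
finger_force: 38.8
t 11.5 p [438.3   8.3   9.4] d units [ 0.     0.002 -0.87 ] w units [ 0.03  0.01 -0.01] F [-0.5 -0.4  7.5] grip 26.3
```

```bash
python3 -m crank '[[[0,0,-0.05,0,0,0,0.1],[0,0,-0.15,0,0,0,0.1],[0,0,-0.2,0,0,0,0.1],[0,0,-0.15,0,0,0,0.1],[0,0.05,-0.05,0,0,0,0.1],[0,0.12,0,0,0,0,0.1],[0,0.2,0,0,0,0,0.1],[0,0.2,0,0,0,0,0.1]]]'
python3 -m crank '[[[0,0.2,0,0,0,0,0.1],[0,0.1,0,0,0,0,0.1],[0,0.03,0.05,0,0,0,0.1],[0,0,0.12,0,0,0,0.1],[0,0,0.15,0,0,0,0.1],[0,0,0.06,0,0,0,0.1],[0,0,0,0,0,0,0.1],[0,0,0,0,0,0,0.1]]]'
python3 -c "from h import *;go(574,24.2,25.5);c,p=wrist('w6')"
```

```text
clock: 12.17
tcp_pos: [523.5, 17.9, 98.8]
ee_rot: [0.664, 0.747, -0.0, 0.001]
ft_force: [0.2, -0.5, -2.1]
grip_width: 26.4
finger_force: 39.8
clock: 12.83
tcp_pos: [571.1, 24.5, 41.2]
ee_rot: [0.664, 0.748, -0.0, -0.0]
ft_force: [-0.1, 0.1, -1.5]
grip_width: 26.7
finger_force: 39.9
t 12.83 p [571.1  24.5  41.2] d units [-0.004  0.019  0.105] w units [-0.01 -0.   -0.  ] F [-0.1  0.1 -1.5] grip 26.7
```

View pics/w6.png

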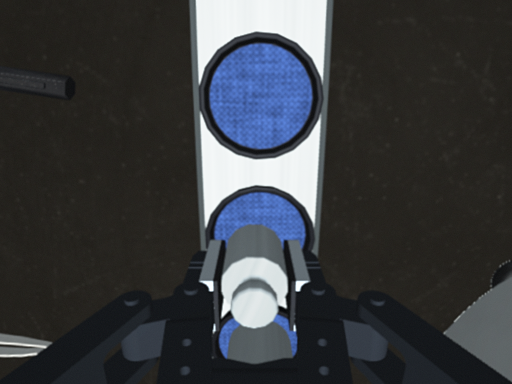

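weight_28 hangs over the second cup, with its knob at column 254 and the cup centre near column 260. I'll shift by 2.9 mm across the row and lower it.

```bash
python3 -m crank '[[[-0.003,0.018,0.04,0,0,0,0.1],[0,0,0.04,0,0,0,0.1],[0,0,0.015,0,0,0,0.1],[0,0,0.005,0,0,0,0.1],[0,0,0,0,0,0,0.1]]]'
python3 -m crank '[[[0,0,0.007,0,0,0,0.1],[0,0,0,0,0,0,0.1],[0,0,0,0,0,0,0.1]]]'
python3 -c "from h import *;go(574,24.2,25.5)"
```

```text
clock: 13.3
tcp_pos: [574.0, 24.4, 25.9]
ee_rot: [0.664, 0.748, -0.0, -0.0]
ft_force: [0.3, -0.0, -2.3]
grip_width: 26.5
finger_force: 39.9
clock: 13.55
tcp_pos: [574.2, 24.4, 25.5]
ee_rot: [0.664, 0.748, 0.0, 0.0]
ft_force: [-2.5, -0.8, 5.4]
grip_width: 26.9
finger_force: 40.6
t 13.55 p [574.2  24.4  25.5] d units [-0.002 -0.001  0.   ] w units [ 0.  0. -0.] F [-2.5 -0.8  5.4] grip 26.9
```

```bash
python3 -m crank '[[[0,0,0,0,0,0,0.5],[0,0,0,0,0,0,0.55],[0,0,0,0,0,0,0.6],[0,0,-0.05,0,0,0,0.6],[0,0,-0.15,0,0,0,0.6],[0,0,-0.25,0,0,0,0.6],[0,0,-0.25,0,0,0,0.6],[0.05,0,-0.25,0,0,0,0.6]]]'
python3 -m crank '[[[0.15,-0.02,0,0,0,0,0.6],[0.24,-0.025,0,0,0,0,0.6],[0.25,-0.025,0,0,0,0,0.6],[0.25,-0.025,0,0,0,0,0.6],[0.25,-0.025,0,0,0,0,0.6],[0.25,-0.025,0,0,0,0,0.6],[0.25,-0.025,0,0,0,0,0.6],[0.2,-0.025,0,0,0,0,0.6]]]'
python3 -m crank '[[[0.15,-0.02,0,0,0,0,0.6],[0.08,-0.01,0,0,0,0,0.6],[0,0,0,0,0,0,0.6],[0,0,0,0,0,0,0.6]]]'
python3 - <<'E'
from h import *
c,pose=wrist("w7");go(503,344.5,10)
h=cv2.cvtColor(c["img"],cv2.COLOR_BGR2HSV);m=(h[...,2]>75)&(h[...,1]<70)
for st,ce in blobs(m,200):print(st.tolist(),ce.round(1),plane(ray(c,ce,pose),18).round(1))
E
```

```text
clock: 14.22
tcp_pos: [572.9, 30.8, 169.5]
ee_rot: [0.664, 0.747, -0.0, -0.0]
ft_force: [0.7, -0.7, 0.4]
grip_width: 51.1
finger_force: 0.0
clock: 14.88
tcp_pos: [510.4, 305.3, 168.3]
ee_rot: [0.663, 0.748, 0.0, -0.0]
ft_force: [-0.1, -0.1, -0.2]
grip_width: 51.3
finger_force: 0.0
clock: 15.22
tcp_pos: [503.1, 335.9, 167.7]
ee_rot: [0.664, 0.748, -0.0, 0.0]
ft_force: [0.1, -0.7, 0.3]
grip_width: 51.4
finger_force: 0.0
t 15.27 p [503.5 335.  167.6] d units [0.064 0.004 1.051] w units [ 0.    0.01 -0.01] F [-1.  -0.2 -0.3] grip 51.2
[0, 0, 33, 183, 4703] [12.7 93. ] [287.5 383.7  18. ]
[136, 0, 219, 103, 10696] [237.6  35. ] [476.1 448.5  18. ]
[491, 33, 21, 59, 792] [501.9  61. ] [698.6 459.1  18. ]
[499, 106, 13, 28, 265] [506.4 121. ] [718.7 411.   18. ]
[449, 148, 46, 110, 3010] [471.2 197.7] [707.7 337.5  18. ]
[245, 151, 25, 29, 553] [257.2 165.5] [504.6 344.   18. ]
[162, 243, 30, 54, 646] [176.8 269.4] [438.5 230.5  18. ]
[317, 243, 30, 54, 639] [331.4 269.2] [589.8 248.6  18. ]
[255, 296, 62, 68, 1833] [283.4 322.8] [552.2 179.7  18. ]
```

View pics/w7.png

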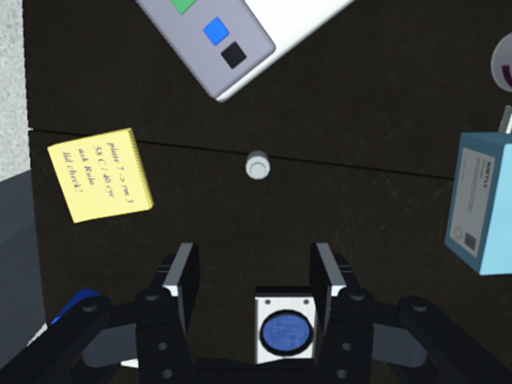

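weight_21 is at (257,165), well clear of the balance corner at (220,98). Picking it up.

```bash
python3 -m crank '[[[0.059,0.013,0.2,0,0,0,0.6],[0,0,0.25,0,0,0,0.6],[0,0,0.25,0,0,0,0.6],[0,0,0.2,0,0,0,0.6],[0,0,0.12,0,0,0,0.6],[0,0,0.05,0,0,0,0.6],[0,0,0,0,0,0,0.6],[0,0,0,0,0,0,0.4]]]' 30
python3 -m crank '[[[0,0,0,0,0,0,0.3],[0,0,0,0,0,0,0.2],[0,0,0,0,0,0,0.1],[0,0,0,0,0,0,0.05],[0,0,0,0,0,0,0.05],[0,0,0,0,0,0,0.05],[0,0,0,0,0,0,0.05]]]' 30
python3 -c "from h import *;go(565.5,95.8,80)"
```

```text
clock: 15.93
tcp_pos: [504.7, 344.7, 8.0]
ee_rot: [0.664, 0.747, 0.0, 0.0]
ft_force: [1.0, 0.3, 0.5]
grip_width: 39.9
finger_force: 0.0
clock: 16.52
tcp_pos: [504.8, 345.4, 8.8]
ee_rot: [0.664, 0.748, 0.001, 0.001]
ft_force: [-0.8, -2.0, 8.0]
grip_width: 19.8
finger_force: 29.0
t 16.52 p [504.8 345.4   8.8] d units [-1.7    0.207 -0.475] w units [ 0.03 -0.01 -0.01] F [-0.8 -2.   8. ] grip 19.8
```

```bash
python3 -m crank '[[[0,0,-0.05,0,0,0,0.05],[0,0,-0.15,0,0,0,0.05],[0,0,-0.2,0,0,0,0.05],[-0.05,0.01,-0.15,0,0,0,0.05],[-0.13,0.02,-0.05,0,0,0,0.05],[-0.2,0.025,0,0,0,0,0.05],[-0.22,0.025,0,0,0,0,0.05],[-0.22,0.025,0,0,0,0,0.05]]]'
python3 -m crank '[[[-0.22,0.025,0,0,0,0,0.05],[-0.22,0.025,0,0,0,0,0.05],[-0.2,0.025,0,0,0,0,0.05],[-0.14,0.02,0,0,0,0,0.05],[-0.07,0.01,0,0,0,0,0.05],[-0.03,0,0.1,0,0,0,0.05],[0,0,0.15,0,0,0,0.05],[0,0,0.1,0,0,0,0.05]]]'
python3 -m crank '[[[0,0,0,0,0,0,0.05],[0,0,0,0,0,0,0.05]]]'
python3 -c "from h import *;go(565.5,95.8,24.8)
c,p=wrist('w8');cups(c,p)"
```

```text
clock: 17.18
tcp_pos: [534.5, 223.8, 98.5]
ee_rot: [0.664, 0.748, 0.001, 0.001]
ft_force: [1.3, 0.4, -1.2]
grip_width: 19.8
finger_force: 29.5
clock: 17.85
tcp_pos: [565.3, 95.6, 44.2]
ee_rot: [0.664, 0.748, 0.0, 0.0]
ft_force: [-0.0, 0.7, -0.5]
grip_width: 19.7
finger_force: 29.5
clock: 18.02
tcp_pos: [565.1, 96.5, 45.0]
ee_rot: [0.664, 0.748, -0.0, -0.0]
ft_force: [1.2, 0.5, -0.7]
grip_width: 19.5
finger_force: 29.5
t 18.02 p [565.1  96.5  45. ] d units [-0.005  0.002  0.135] w units [-0.   -0.01  0.01] F [ 1.2  0.5 -0.7] grip 19.5
blue [205, 44, 102, 104, 8176] [556.9 168. ] circ [557.  167.1] 24.8
blue [210, 190, 91, 60, 3631] [564.4 104.1] circ [565.3  95.5] 25.1
blue [221, 307, 67, 53, 1437] [572.1  30.6] circ [573.5  22.8] 24.7
```

View pics/w8.png

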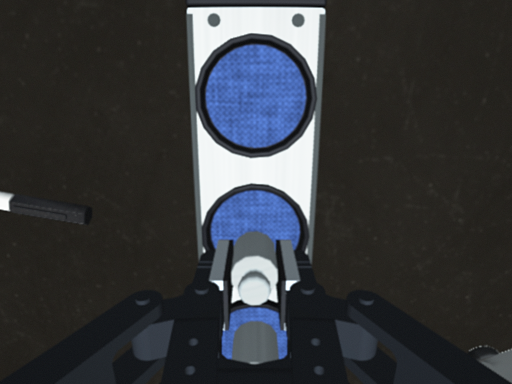

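weight_21 is centred over the third cup, at column 254 against 256 for the cup. Lowering it to contact.

```bash
python3 -m crank '[[[-0.003,0.002,0.05,0,0,0,0.05],[0,0,0.05,0,0,0,0.05],[0,0,0.025,0,0,0,0.05],[0,0,0.005,0,0,0,0.05],[0,0,0,0,0,0,0.05],[0,0,0,0,0,0,0.05]]]'
python3 -m crank '[[[0,0,0.007,0,0,0,0.05],[0,0,0,0,0,0,0.05],[0,0,0,0,0,0,0.05]]]'
python3 -c "from h import *;go(565.5,95.8,24.8)"
```

```text
clock: 18.57
tcp_pos: [565.6, 95.3, 24.9]
ee_rot: [0.664, 0.748, -0.0, -0.0]
ft_force: [1.2, -0.5, -1.5]
grip_width: 19.6
finger_force: 29.7
clock: 18.82
tcp_pos: [565.8, 95.4, 24.7]
ee_rot: [0.664, 0.748, 0.0, 0.0]
ft_force: [-6.0, -1.5, 16.1]
grip_width: 19.8
finger_force: 31.1
t 18.82 p [565.8  95.4  24.7] d units [ 0.003 -0.001 -0.001] w units [ 0.  0. -0.] F [-6.  -1.5 16.1] grip 19.8
```

```bash
python3 -m crank '[[[0,0,0,0,0,0,0.4],[0,0,0,0,0,0,0.45],[0,0,0,0,0,0,0.5],[0,0,-0.05,0,0,0,0.5],[0,0,-0.15,0,0,0,0.5],[0,0,-0.25,0,0,0,0.5],[0,0,-0.25,0,0,0,0.5],[0,0,-0.2,0,0,0,0.5]]]'
python3 -m crank '[[[-0.1,-0.07,0,0,0,0,0.5],[-0.18,-0.12,0,0,0,0,0.5],[-0.21,-0.13,0,0,0,0,0.5],[-0.21,-0.13,0,0,0,0,0.5],[-0.21,-0.13,0,0,0,0,0.5],[-0.21,-0.13,0,0,0,0,0.5],[-0.21,-0.13,0,0,0,0,0.5],[-0.2,-0.13,0,0,0,0,0.5]]]'
python3 -m crank '[[[-0.15,-0.1,0,0,0,0,0.5],[-0.07,-0.05,0,0,0,0,0.5],[0,0,0,0,0,0,0.5],[0,0,0,0,0,0,0.5]]]'
python3 - <<'E'
from h import *
c,pose=wrist("w9");go(429.3,-186.5,6)
h=cv2.cvtColor(c["img"],cv2.COLOR_BGR2HSV);m=(h[...,2]>75)&(h[...,1]<70)
for st,ce in blobs(m,100):
    if st[4]<600:print(st.tolist(),ce.round(1),plane(ray(c,ce,pose),13).round(1))
E
```

```text
clock: 19.48
tcp_pos: [565.7, 95.7, 162.0]
ee_rot: [0.664, 0.748, 0.001, 0.0]
ft_force: [0.5, 0.0, 0.5]
grip_width: 42.7
finger_force: 0.0
clock: 20.15
tcp_pos: [447.3, -151.4, 159.5]
ee_rot: [0.664, 0.748, -0.0, 0.0]
ft_force: [0.9, -0.2, 0.4]
grip_width: 42.5
finger_force: 0.0
clock: 20.48
tcp_pos: [429.8, -185.5, 159.4]
ee_rot: [0.664, 0.747, 0.0, 0.0]
ft_force: [-0.4, 1.4, -0.1]
grip_width: 42.4
finger_force: 0.0
t 20.53 p [ 430.2 -184.7  159.3] d units [-0.011 -0.008  1.022] w units [0.01 0.   0.  ] F [0.4 0.4 0. ] grip 42.7
[245, 166, 18, 21, 291] [253.6 176. ] [ 429.2 -186.5   13. ]
[144, 271, 22, 21, 288] [153.9 279.3] [ 343.6 -302.7   13. ]
[82, 347, 16, 19, 115] [ 89.7 355.5] [ 273.  -410.8   13. ]
[362, 364, 30, 20, 432] [373.5 375. ] [ 589.9 -400.7   13. ]
```

```bash
python3 -m crank '[[[-0.009,-0.007,0.2,0,0,0,0.5],[0,0,0.25,0,0,0,0.5],[0,0,0.25,0,0,0,0.5],[0,0,0.17,0,0,0,0.5],[0,0,0.1,0,0,0,0.5],[0,0,0.05,0,0,0,0.5],[0,0,0,0,0,0,0.5],[0,0,0,0,0,0,0.3]]]' 20
python3 -m crank '[[[0,0,0,0,0,0,0.2],[0,0,0,0,0,0,0.1],[0,0,0,0,0,0,0.05],[0,0,0,0,0,0,0],[0,0,0,0,0,0,0],[0,0,0,0,0,0,0],[0,0,0,0,0,0,0]]]' 20
python3 -c "from h import *;go(557.2,167.4,100)"
```

```text
clock: 21.2
tcp_pos: [429.6, -186.0, 6.6]
ee_rot: [0.664, 0.748, 0.0, 0.0]
ft_force: [-0.1, 0.9, 0.9]
grip_width: 32.0
finger_force: 0.0
clock: 21.78
tcp_pos: [429.8, -186.9, 7.1]
ee_rot: [0.664, 0.748, 0.0, 0.001]
ft_force: [-0.0, 1.8, 8.8]
grip_width: 12.8
finger_force: 20.3
t 21.78 p [ 429.8 -186.9    7.1] d units [ 2.245  1.123 -0.62 ] w units [ 0.02  0.01 -0.  ] F [-0.   1.8  8.8] grip 12.8
```

```bash
python3 -m crank '[[[0,0,-0.05,0,0,0,0],[0,0,-0.15,0,0,0,0],[0,0,-0.2,0,0,0,0],[0,0,-0.2,0,0,0,0],[0.05,0.02,-0.15,0,0,0,0],[0.12,0.06,-0.05,0,0,0,0],[0.2,0.1,0,0,0,0,0],[0.21,0.105,0,0,0,0,0]]]'
python3 -m crank '[[[0.22,0.11,0,0,0,0,0],[0.22,0.11,0,0,0,0,0],[0.22,0.11,0,0,0,0,0],[0.22,0.11,0,0,0,0,0],[0.22,0.11,0,0,0,0,0],[0.22,0.11,0,0,0,0,0],[0.18,0.09,0,0,0,0,0],[0.1,0.05,0,0,0,0,0]]]'
python3 -m crank '[[[0.05,0.025,0,0,0,0,0],[0,0,0,0,0,0,0],[0,0,0,0,0,0,0]]]'
python3 -c "from h import *;go(557.2,167.4,23)
c,p=wrist('w10');cups(c,p)"
```

```text
clock: 22.45
tcp_pos: [461.5, -95.5, 127.6]
ee_rot: [0.665, 0.747, 0.0, 0.001]
ft_force: [0.9, -0.4, -1.5]
grip_width: 12.7
finger_force: 19.7
clock: 23.12
tcp_pos: [552.3, 161.1, 127.2]
ee_rot: [0.663, 0.749, 0.001, -0.0]
ft_force: [-0.9, -0.4, -0.2]
grip_width: 12.5
finger_force: 19.7
clock: 23.37
tcp_pos: [554.6, 164.2, 126.3]
ee_rot: [0.664, 0.748, -0.0, 0.0]
ft_force: [0.9, 0.2, -0.6]
grip_width: 12.6
finger_force: 19.7
t 23.37 p [554.6 164.2 126.3] d units [0.019 0.02  0.688] w units [-0.    0.   -0.01] F [ 0.9  0.2 -0.6] grip 12.6
blue [0, 131, 21, 48, 740] [359.1 167.7] circ [352.  167.1] 19.3
```

View pics/w10.png

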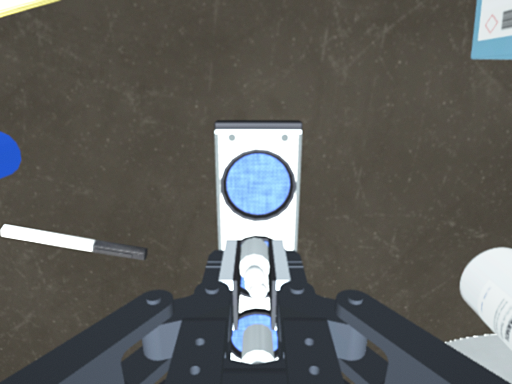

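weight_14 is held upright between the pads at (255,265), and the empty end cup is at (258,185). Lowering it.

```bash
python3 -m crank '[[[0.018,0.019,0.05,0,0,0,0],[0,0,0.15,0,0,0,0],[0,0,0.18,0,0,0,0],[0,0,0.15,0,0,0,0],[0,0,0.09,0,0,0,0],[0,0,0.045,0,0,0,0],[0,0,0.015,0,0,0,0],[0,0,0,0,0,0,0]]]'
python3 -m crank '[[[0,0,0,0,0,0,0],[0,0,0.005,0,0,0,0],[0,0,0,0,0,0,0],[0,0,0,0,0,0,0]]]'
python3 -c "from h import *;go(557.2,167.4,23)"
```

```text
clock: 24.08
tcp_pos: [557.4, 168.0, 24.3]
ee_rot: [0.664, 0.748, 0.0, -0.0]
ft_force: [-0.6, -0.0, 1.0]
grip_width: 13.0
finger_force: 19.6
clock: 24.42
tcp_pos: [557.6, 168.1, 23.8]
ee_rot: [0.664, 0.748, 0.0, 0.0]
ft_force: [0.1, 0.3, -0.4]
grip_width: 12.7
finger_force: 19.6
t 24.42 p [557.6 168.1  23.8] d units [-0.004 -0.003  0.005] w units [ 0.01 -0.   -0.01] F [ 0.1  0.3 -0.4] grip 12.7
```

```bash
python3 -m crank '[[[0,0,0.005,0,0,0,0],[0,0,0,0,0,0,0],[0,0,0,0,0,0,0]]]'
python3 -c "from h import *;go(557.2,167.4,23)"
```

```text
clock: 24.67
tcp_pos: [557.6, 168.2, 23.1]
ee_rot: [0.664, 0.748, 0.0, 0.0]
ft_force: [-2.8, -1.6, 9.8]
grip_width: 12.5
finger_force: 20.4
t 24.67 p [557.6 168.2  23.1] d units [-0.005 -0.003  0.001] w units [ 0.01  0.   -0.  ] F [-2.8 -1.6  9.8] grip 12.5
```

Contact. I'll release, rise straight up, back off and look.

```bash
python3 -m crank '[[[0,0,0,0,0,0,0.15],[0,0,0,0,0,0,0.2],[0,0,0,0,0,0,0.25],[0,0,0,0,0,0,0.25],[0,0,-0.05,0,0,0,0.25],[0,0,-0.15,0,0,0,0.25],[0,0,-0.25,0,0,0,0.25],[0,0,-0.25,0,0,0,0.25]]]'
python3 -m crank '[[[0,-0.05,-0.2,0,0,0,0.25],[0,-0.15,-0.15,0,0,0,0.25],[0,-0.25,0,0,0,0,0.25],[0,-0.25,0,0,0,0,0.25],[0,-0.2,0,0,0,0,0.25],[0,-0.1,0,0,0,0,0.25],[0,0,0,0,0,0,0.25],[0,0,0,0,0,0,0.25]]]'
python3 - <<'E'
from h import *
a=env.capture("side")["img"][170:300,210:390];b=env.capture("scene")["img"][110:240,160:340]
cv2.imwrite("pics/end.png",cv2.resize(np.vstack([a,b]),None,fx=2.3,fy=2.3,interpolation=2))
E
```

```text
clock: 25.33
tcp_pos: [556.4, 168.2, 128.6]
ee_rot: [0.664, 0.748, -0.001, -0.001]
ft_force: [-0.6, -0.4, 0.1]
grip_width: 21.4
finger_force: 0.0
clock: 26.0
tcp_pos: [408.4, 150.2, 180.7]
ee_rot: [0.664, 0.748, 0.0, 0.001]
ft_force: [0.1, 0.2, 0.8]
grip_width: 21.7
finger_force: 0.0
```

View pics/end.png

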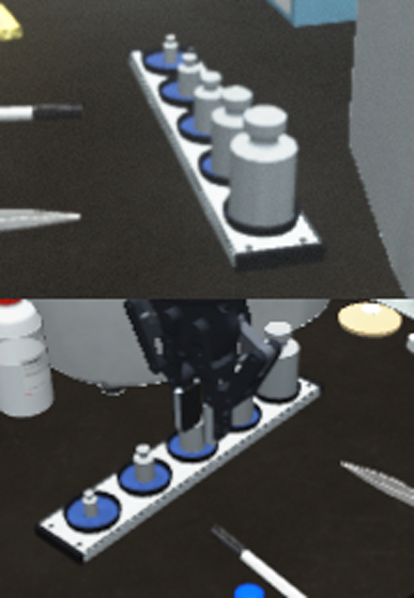

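Both views show all five weights upright in descending order, each inside its own cup, so I'm handing in.

```bash
python3 -c "from plant import env;print(env.close_job())"
```

```text
the job is handed in; nothing more can be done
None
```

The 38, 28, 21 and 14 mm weights stand upright in their own cups in descending order from the largest, which I left where it was; the job was handed in with the robot clock at about 26 s of the 86 s allowed.

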